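Put the hand tools back on their shadow inlays

TASK

The pinion job is finished: put the hammer, the pliers, the adjustable wrench and the screwdriver back in the red tool tray, each lying flat on its own yellow outline with head and handle the way the outline shows. Leave the little motor standing where it is, and let go of everything.

Things in the scene. Friction and masses are not known exactly. Their poses are not given: they have to be found in the camera images.
- hammer_grip (a point): Stubby ball-pein hammer lying flat, loose, 184 mm long, 24 mm thick, 0.3 kg: pale wooden handle, dark steel head 74 mm long across its end like a T (flat face to -y, ball to +y). Point: on the handle's centre line, half-way up (12 mm above its support), 50 mm behind the head's centre; the handle is 17 mm wide and 18 thick here: grasp across it here. x along the handle to the head, z up.
- pliers_grip (a point): Combination pliers lying flat, closed (rigid), loose, 169 mm long, 13 mm thick, 0.19 kg: dark steel jaws, two bowed red handles. Point: between the handles on the centre line, half-way up (6.5 mm above its support), 46 mm behind the joint pin; the handles together are 45 mm wide here (52 at most): grasp across both. x along the tool to the jaws, z up.
- wrench_grip (a point): Adjustable wrench lying flat, loose, 166 mm long, 0.16 kg, plain steel: flat handle 17 mm wide, 10 mm thick, head 38 mm wide, 13 mm thick, two jaws pointing straight ahead. Point: on the handle's centre line, half-way up (5 mm above its support), 94 mm behind the jaw tips; grasp across the handle here. x along the handle to the jaws, y to the longer jaw, z up.
- driver_grip (a point): Flat-blade screwdriver lying on its handle, loose, 156 mm long, 0.09 kg: dark wooden handle 85 mm long, 25 mm thick (does not roll), brass collar, thin steel shaft level 13 mm above its support. Point: on the handle's axis, half-way up (13 mm above its support), 116 mm behind the blade's tip; grasp across the handle here (25 mm wide). x along the tool to the blade, z up.
- hammer_outline (a point): Fixed black rubber inlay 192 x 91 mm, one of four side by side, 93 mm apart, in a red tool tray (rim 18 mm above the bench), with the yellow outline of the hammer; point: centre of the painted head, on the inlay's top, 6 mm above the bench. x towards the painted head, z up. With the tool in place its axes agree with these and its listed point is 50 mm back (-x) at y = 0.
- pliers_outline (a point): Fixed black rubber inlay 192 x 91 mm, one of four side by side, 93 mm apart, in a red tool tray (rim 18 mm above the bench), with the yellow outline of the pliers; point: centre line, at the root of the painted jaws, on the inlay's top, 6 mm above the bench. x towards the painted head, z up. With the tool in place its axes agree with these and its listed point is 70 mm back (-x) at y = 0.
- wrench_outline (a point): Fixed black rubber inlay 192 x 91 mm, one of four side by side, 93 mm apart, in a red tool tray (rim 18 mm above the bench), with the yellow outline of the adjustable wrench; point: centre line, front of the painted head at the jaws' root, on the inlay's top, 6 mm above the bench. x towards the painted head, z up. With the tool in place its axes agree with these and its listed point is 70 mm back (-x) at y = 0.
- driver_outline (a point): Fixed black rubber inlay 192 x 91 mm, one of four side by side, 93 mm apart, in a red tool tray (rim 18 mm above the bench), with the yellow outline of the screwdriver; point: on the painted shaft 11 mm short of the tip, on the inlay's top, 6 mm above the bench. x towards the painted head, z up. With the tool in place its axes agree with these and its listed point is 105 mm back (-x) at y = 0.
- motor_center (a point): Small electric motor standing upright on the bench beside the tray, loose, to be left alone: bright metal can 30 mm across and 45 mm high, shaft with a small white pinion on top (60 mm high in all). This point is at the middle of the can, 22.5 mm above the bench; z is up along the shaft.

How it is judged:
At the end, for the whole second after the job is handed in: Each of the four tools lies flat (within 0.15 rad) and still on its own inlay, its grip point within 15 mm lengthwise and 13 mm sideways of its place on the outline, in line with the outline within 0.2 rad and pointing the same way (x of hammer_grip in the frame of hammer_outline between -0.065 and -0.035 m and y of hammer_grip in the frame of hammer_outline between -0.013 and 0.013 m and z of hammer_grip in the frame of hammer_outline below 0.02 m and x of hammer_outline in the frame of hammer_grip above 0 m and angle between each of hammer_grip, pliers_grip, wrench_grip, driver_grip's own z axis and vertical below 0.15 rad and angle between the x axis of hammer_grip and the x axis of hammer_outline, either way round below 0.2 rad and linear speed of each of hammer, pliers, wrench, driver below 0.02 m/s and x of pliers_grip in the frame of pliers_outline between -0.085 and -0.055 m and y of pliers_grip in the frame of pliers_outline between -0.013 and 0.013 m and z of pliers_grip in the frame of pliers_outline below 0.02 m and x of pliers_outline in the frame of pliers_grip above 0 m and angle between the x axis of pliers_grip and the x axis of pliers_outline, either way round below 0.2 rad and x of wrench_grip in the frame of wrench_outline between -0.085 and -0.055 m and y of wrench_grip in the frame of wrench_outline between -0.013 and 0.013 m and z of wrench_grip in the frame of wrench_outline below 0.02 m and x of wrench_outline in the frame of wrench_grip above 0 m and angle between the x axis of wrench_grip and the x axis of wrench_outline, either way round below 0.2 rad and x of driver_grip in the frame of driver_outline between -0.12 and -0.09 m and y of driver_grip in the frame of driver_outline between -0.013 and 0.013 m and z of driver_grip in the frame of driver_outline below 0.02 m and x of driver_outline in the frame of driver_grip above 0 m and angle between the x axis of driver_grip and the x axis of driver_outline, either way round below 0.2 rad); the robot touches nothing.
It fails at once if the small motor is knocked over or pushed more than 30 mm (angle between motor_center's own z axis and vertical above 0.5 rad or distance of motor_center from where it was at the start of the episode above 0.03 m).
It also fails if it takes over 102 s, if anything falls off the work surface, if the arm or the gripper's body presses on something with over 40 N, if the wrist force passes 120 N, or if a joint passes its speed limit or range.

ROBOT

A 6-joint arm with a two-finger parallel gripper is mounted at the origin on the work surface. World frame = base frame: x ahead of the robot, y to its left, z up, the work surface at z = 0. Lengths are in m, angles in rad, forces in N, time in s.
With the tool pointing down it reaches from about 0.35 to 0.875 m from the base axis. Payload 15.5 kg.
Tool frame: the origin (TCP) lies at the very end of the fingers, on their centre line; the grasp point (between the pads) lies 19 mm behind it (grip_depth is the distance from the TCP to the grasp point, in m); z points along the fingers, x is the direction in which the jaws open and shut, and the axes are right-handed (so a half turn about z gives the same grasp; the last joint's range is limited). The gripper opens to 85 mm and grips with 20 to 120 N. Pads are 22 mm wide; open, the fingers measure 114 mm over their backs; the gripper's body (76 mm by 85 mm) begins 54 mm behind the grasp point. The pads swing forward as they close: fully open they stand 13 mm farther back than shut.
Start: joints at [-0.096, 0.494, 1.345, -0, 1.302, -0.096], TCP at [0.625, 0, 0.231] pointing down, gripper open.
Joint ranges: [-2.91, 2.91], [-0.82, 2.16], [0.22, 2.67], [-1.22, 4.37], [0.12, 2.79], [-3.08, 3.08]. Speed limits (rad/s): [1.89, 1.89, 2.57, 3.01, 3.01, 3.01].

INTERFACE

Orientations are given as a 3x3 rotation matrix whose columns are the frame's x, y, z axes.
In Python, from plant import * gives the robot as it stands.
- The arm moves only by the shell command python3 -m inch 'ROWS'. ROWS is JSON, a list of rows, each a list of 7 numbers: the shift along the tool's x, y, z in mm, then the turn, a rotation vector about the tool's x, y, z in degrees, then the closure, from -1 (fully open) to 1 (shut). A call has 1 to 10 rows; each row is the pose to reach, as a shift and turn from the pose commanded when the call began, along the tool's axes at that moment; what a row does not reach only later rows make up. A row lasts 1/10 s, in which the tool goes at most 50 mm and 8.59 degrees, less where a joint would pass 70% of its speed; a pose out of reach is approached as far as the arm can. A call with a gripper value outside its range is refused whole. The fingers move at their own pace and stop on an object; the grip force is fixed at half the most. Time passes only in rows, so rows that repeat a pose let the fingers close. It gives the time, the measured TCP pose, the force and the opening at its end, in the units of the state.
- read_state(): the state, without advancing time (a new reading comes with each control period).
- read_camera(name): name is "scene" or "side" or "wrist"; returns a dict with "img" (420x560x3 uint8, red, green, blue), "fx", "fy", "cx", "cy" (pixels), "rvec" (rotation vector, rad) and "tvec" (3), from world to camera coordinates, as OpenCV has them; the wrist camera has in their place "hand_eye" (4x4, takes a point from camera to tool coordinates, whose origin is the TCP and whose axes are the tool frame's). Camera axes: x right, y down, z forward; pixel columns grow to the right and rows downward; lengths in m; the calibration is good to about 2 mm. A picture is of the moment at which its call begins: read the wrist's pose just before it. There is no depth.
- job_done(): hands the job in, once; it reports no verdict.
The state is a dict: "t": time; "joint_pos": joint angles; "dq": joint speeds; "joint_torque": joint torques, N m; "tool_pos": TCP position; "eef_rot": TCP orientation; "contact_force": force on the tool from outside, world axes, zero at the start; "wrist_torque": the same for the moment, N m; "opening": finger opening in m.
Only numpy, scipy, OpenCV 4.12 (cv2) and the standard library are available. Lean on these libraries where they do the work, as an engineer would, in place of code of your own. Each camera call takes 0.05 s, during which the arm holds its last target.

## Working session

There is one attempt and no reset: what is moved stays moved. The work goes in short steps, Python scripts to look and compute and a shell command to move; the robot and the scene stay as the last step left them, time stands still between calls to the robot, and variables do not carry over. Pictures are saved under pics/ and viewed, and the job is handed in when it is done.

```bash
mkdir -p pics; ls; cat > h.py <<'E'
from plant import *
import numpy as np, cv2
def cam(name,save=None):
    s=read_state(); c=read_camera(name)
    if save: cv2.imwrite('pics/'+save,cv2.cvtColor(c['img'],cv2.COLOR_RGB2BGR))
    return s,c
E
python3 - <<'E'
from h import *
for n in ['scene','side','wrist']:
    s,c=cam(n,n+'0.png')
    print(n,{k:np.round(v,4).tolist() for k,v in c.items() if k!='img'})
s=read_state();print({k:np.round(v,3).tolist() for k,v in s.items()})
E
```

```text
pics
scene {'fx': 401.4039, 'fy': 401.4039, 'cx': 277.1723, 'cy': 202.5047, 'rvec': [0.7914, 2.6473, -0.9731], 'tvec': [0.4644, -0.2138, 1.0831]}
side {'fx': 539.3342, 'fy': 539.3342, 'cx': 289.0116, 'cy': 214.2367, 'rvec': [2.1723, -0.5892, 0.2738], 'tvec': [-0.4903, 0.2191, 0.857]}
wrist {'fx': 326.9612, 'fy': 326.9612, 'cx': 282.8431, 'cy': 208.7984, 'hand_eye': [[1.0, -0.0007, -0.0004, 0.0009], [0.0008, 0.9445, 0.3284, -0.0844], [0.0002, -0.3284, 0.9445, -0.1424], [0.0, 0.0, 0.0, 1.0]]}
{'t': 0.15, 'joint_pos': [-0.096, 0.494, 1.346, -0.0, 1.302, -0.096], 'dq': [0.0, -0.002, -0.003, -0.0, -0.001, -0.0], 'joint_torque': [0.0, -88.254, -38.407, -0.0, 0.007, -0.0], 'tool_pos': [0.625, 0.0, 0.231], 'eef_rot': [[1.0, 0.0, -0.001], [0.0, -1.0, 0.0], [-0.001, -0.0, -1.0]], 'contact_force': [0.35, -0.411, -0.557], 'wrist_torque': [-0.051, -0.015, -0.017], 'opening': 0.085}
```

View pics/scene0.png

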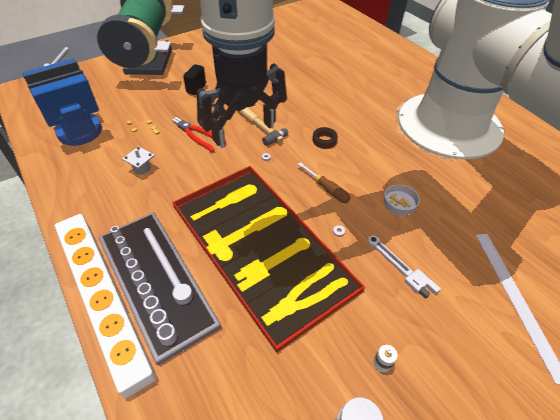

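View pics/side0.png

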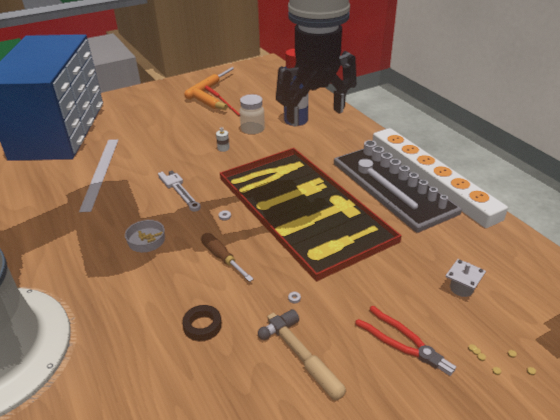

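View pics/wrist0.png

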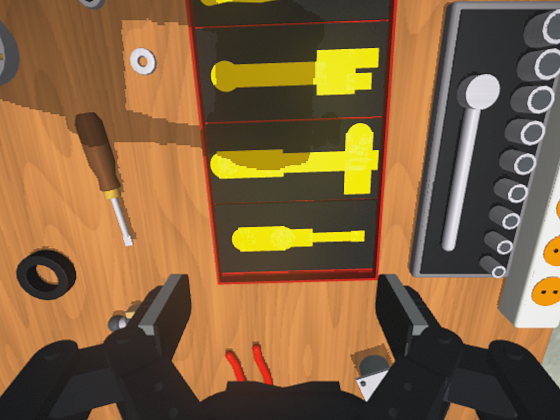

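The overview shows the tray (scene ~(268,258)), wrench (405,268), driver (325,183), hammer (265,125), pliers (195,133) and motor (386,356). I'll enlarge each for pixel picks.

```bash
cat >> h.py <<'E'
def crop(src,x0,y0,w,h,k,out):
    im=cv2.imread('pics/'+src)[y0:y0+h,x0:x0+w]
    im=cv2.resize(im,None,fx=k,fy=k,interpolation=cv2.INTER_CUBIC)
    for i in range(0,w,10):
        if (x0+i)%10==0 or True:
            xx=((x0+9)//10*10-x0+i)
            if xx<w: cv2.line(im,(xx*k,0),(xx*k,6 if (x0+xx)%50 else 14),(255,255,255),1); cv2.putText(im,str(x0+xx),(xx*k-8,24),0,.35,(255,255,255),1) if (x0+xx)%20==0 else 0
    for i in range(0,h,10):
        yy=((y0+9)//10*10-y0+i)
        if yy<h: cv2.line(im,(0,yy*k),(6,yy*k),(255,255,255),1); cv2.putText(im,str(y0+yy),(8,yy*k+4),0,.35,(255,255,255),1) if (y0+yy)%20==0 else 0
    cv2.imwrite('pics/'+out,im)
E
python3 - <<'E'
from h import *
crop('scene0.png',165,160,205,195,3,'sc_tray.png')
crop('side0.png',210,140,195,135,4,'sd_tray.png')
crop('scene0.png',165,95,130,65,6,'sc_hp.png')
crop('scene0.png',290,150,160,155,4,'sc_dw.png')
crop('side0.png',140,120,125,170,3,'sd_dw.png')
crop('side0.png',250,300,210,105,3,'sd_hp.png')
E
```

```text
(no output)
```

View pics/sc_tray.png

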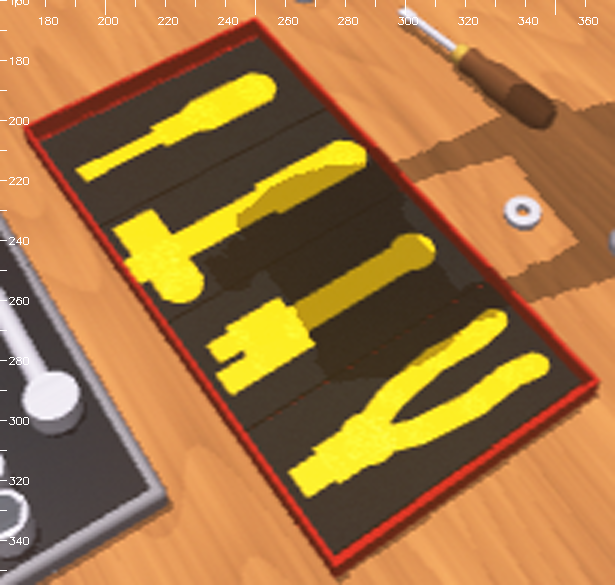

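View pics/sd_tray.png

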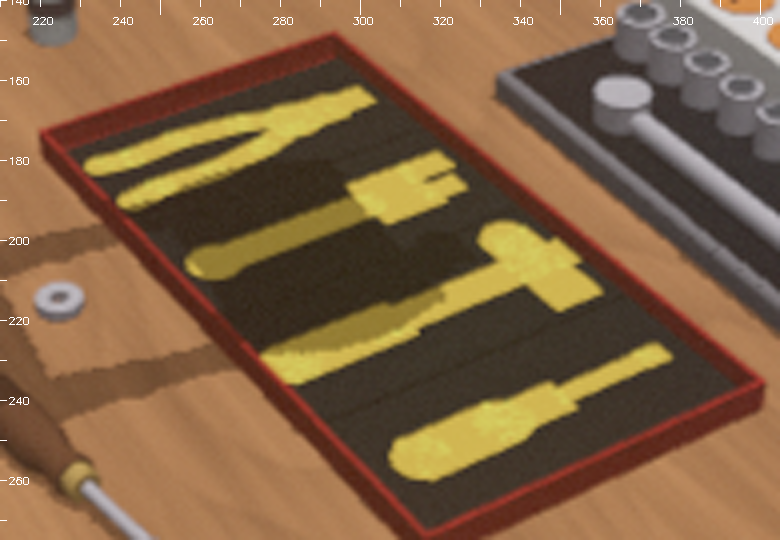

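View pics/sc_hp.png

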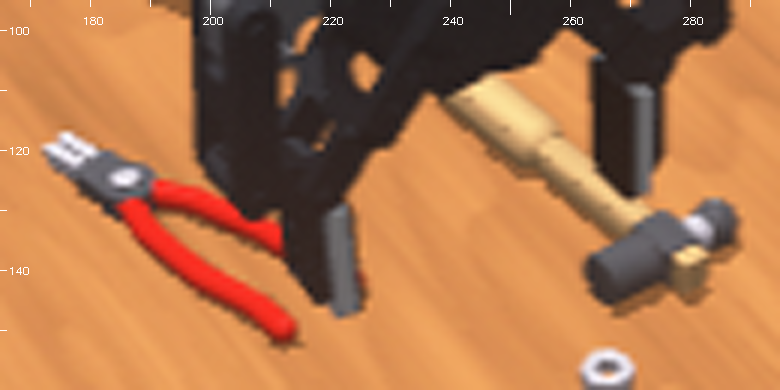

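View pics/sc_dw.png

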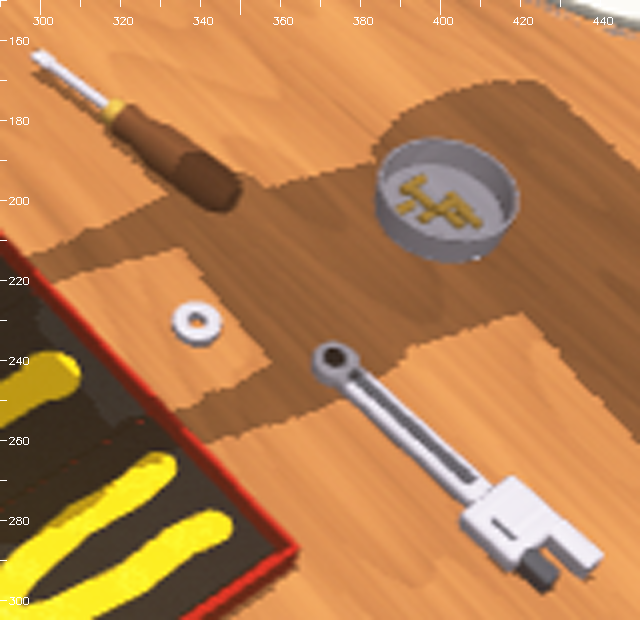

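View pics/sd_dw.png

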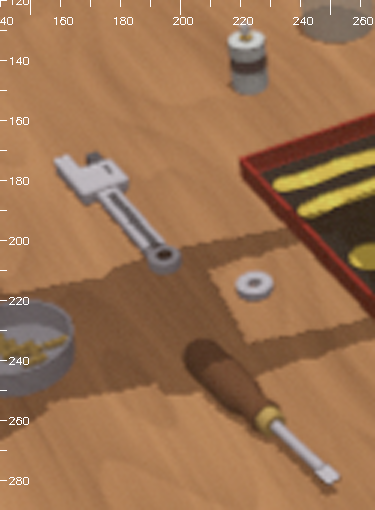

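View pics/sd_hp.png

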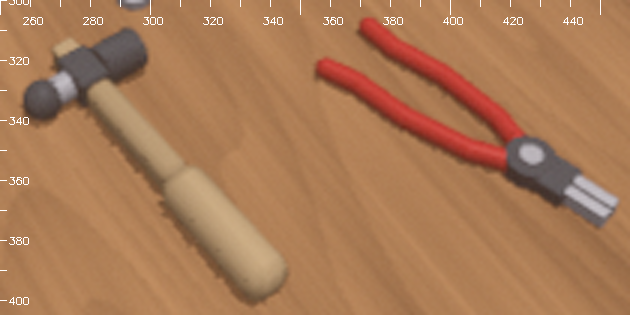

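```bash
cat >> h.py <<'E'
SC=dict(f=401.4039,cx=277.1723,cy=202.5047,r=[0.7914,2.6473,-0.9731],t=[0.4644,-0.2138,1.0831])
SD=dict(f=539.3342,cx=289.0116,cy=214.2367,r=[2.1723,-0.5892,0.2738],t=[-0.4903,0.2191,0.857])
def ray(c,p):
    R=cv2.Rodrigues(np.array(c['r']))[0]
    o=-R.T@np.array(c['t']); d=R.T@np.array([(p[0]-c['cx'])/c['f'],(p[1]-c['cy'])/c['f'],1]); return o,d/np.linalg.norm(d)
def onz(c,p,z):
    o,d=ray(c,p); return o+d*(z-o[2])/d[2]
def rays2pt(rs):
    A=0;b=0
    for o,d in rs:
        M=np.eye(3)-np.outer(d,d);A=A+M;b=b+M@o
    x=np.linalg.solve(A,b); e=max(np.linalg.norm((np.eye(3)-np.outer(d,d))@(x-o)) for o,d in rs)
    return x,e
def tri(p,q): return rays2pt([ray(SC,p),ray(SD,q)])
E
python3 - <<'E'
from h import *
P={'trayDH':((250,165.5),(316,273.5)),'trayDT':((173.5,203.5),(401,236)),'trayPH':((363.5,287),(220.5,173)),'trayPT':((277.5,349),(293.5,148)),
'oD_tip':((191.5,217.5),(376,228)),'oH_head':((217.5,245),(347,206)),'oW_root?':((242,273),(320,186)),'oP_tip':((265,322),(302,164)),'oW_buttend':((308,242),(258,206)),'oD_butt':((255,187),(309,254)),
'pliers_pin':((186,124.5),(427,351)),'pl_end':((212,149.5),(373,308.5)),'pl_end_alt':((212,149.5),(358,322)),'pl_tip':((174,119.5),(452,370)),
'ham_flat':((265,141),(296,316)),'ham_ball':((284.5,130.5),(264,333)),'ham_peg':((280,137.5),(271.5,315.5)),'ham_neck':((270,132),(284,334)),
'drv_tip':((298,163.5),(251,278)),'drv_collar':((318.5,177),(229,259)),'drv_butt':((345,200),(205,236)),
'wr_hole':((373,239.5),(194,204.5)),'wr_long':((439,289),(160,173.5)),'wr_short':((427,296),(173,171.5)),'wr_neck':((411,274),(170.5,189)),'pinion':((386,351),(222,133))}
for k,(p,q) in P.items():
    x,e=tri(p,q); print(k,np.round(x*1000,1),'err',round(e*1000,1))
E
```

```text
trayDH [ 543.9 -136.    16.9] err 0.0
trayDT [ 742.7 -129.1   13.1] err 1.1
trayPH [532.2 250.6  14.7] err 0.2
trayPT [729.1 259.   15.1] err 0.3
oD_tip [724.  -78.    5.2] err 0.6
oH_head [713.3  12.9   5. ] err 2.3
oW_root? [703.5  99.1   8.4] err 0.1
oP_tip [719.  203.3   3.3] err 0.8
oW_buttend [553.7 108.2   5.2] err 0.2
oD_butt [565.8 -77.8   8.2] err 0.4
pliers_pin [ 603.  -363.1   11.4] err 0.7
pl_end [ 588.2 -246.4    5.2] err 0.3
pl_end_alt [ 570.7 -253.    -9.9] err 13.7
pl_tip [ 617.3 -406.3    5. ] err 0.6
ham_flat [ 464.4 -197.7   10.3] err 1.1
ham_ball [ 401.2 -203.4   12.1] err 1.1
ham_peg [ 428.4 -181.7   16.7] err 0.1
ham_neck [ 431.4 -220.7    8.8] err 1.6
drv_tip [441.2 -83.5  12.6] err 1.1
drv_collar [428.1 -20.1  14.1] err 1.5
drv_butt [418.1  66.1  10.9] err 3.1
wr_hole [438.6 177.8   8.1] err 1.5
wr_long [414.7 328.8   9.1] err 0.5
wr_short [443.7 325.7   6.8] err 1.3
wr_neck [421.6 274.8  -5.5] err 3.3
pinion [592.3 365.5  44.4] err 1.2
```

```bash
cat >> h.py <<'E'
HE=None
def wray(s,c,p):
    H=np.array(c['hand_eye']);R=np.array(s['eef_rot']);
    d=np.array([(p[0]-c['cx'])/c['fx'],(p[1]-c['cy'])/c['fy'],1]); d=R@(H[:3,:3]@d); o=np.array(s['tool_pos'])+R@H[:3,3]
    return o,d/np.linalg.norm(d)
def wz(s,c,p,z):
    o,d=wray(s,c,p); return o+d*(z-o[2])/d[2]
E
python3 - <<'E'
from h import *
import pickle
s,c=cam('wrist')
crop('wrist0.png',190,20,200,265,2,'w_tray.png')
crop('wrist0.png',60,90,100,170,3,'w_drv.png')
print('butt ham',onz(SD,(337,392),.012), 'pl end2',onz(SD,(358,322),.0065))
E
```

```text
butt ham [ 0.44245749 -0.35314562  0.012     ] pl end2 [ 0.54853974 -0.25848628  0.0065    ]
```

View pics/w_tray.png

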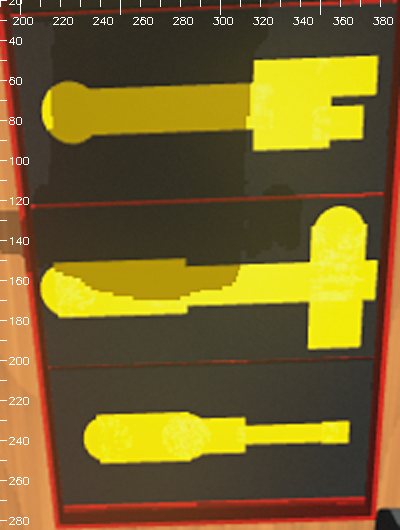

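View pics/w_drv.png

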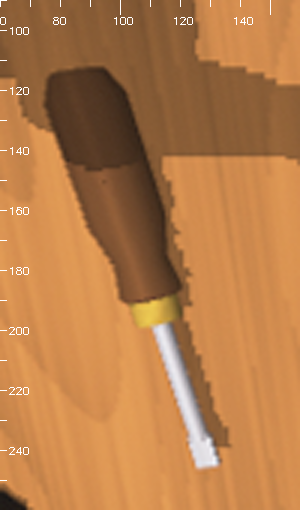

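```bash
python3 - <<'E'
from h import *
s,c=cam('wrist')
for k,p,z in [('oD butt',(232,239),.006),('oD tip',(364,236),.006),('oH butt',(210.5,165),.006),('oH head',(357.5,159.5),.006),('oW butt',(211,76),.006),('oW neck',(316,72.5),.006),
 ('D tip',(128.7,245),.013),('D coll',(112.3,193.3),.013),('D butt',(85,113.5),.013)]:
    print(k,np.round(wz(s,c,p,z)*1000,1))
# two-view height
for k,p,q in [('oD tip',(364,236),(376,228)),('oH head',(357.5,159.5),(347,206)),('oW butt',(211,76),(258,206)),('oD butt',(232,239),(309,254)),('D tip',(128.7,245),(251,278)),('D coll',(112.3,193.3),(229,259))]:
    x,e=rays2pt([wray(s,c,p),ray(SD,q)]);print(k,np.round(x*1000,1),round(e*1000,1))
E
```

```text
oD butt [562.9 -82.5   6. ]
oD tip [724.7 -78.5   6. ]
oH butt [543.2   9.5   6. ]
oH head [709.8  15.7   6. ]
oW butt [550.6 103.4   6. ]
oW neck [659.9 106.6   6. ]
D tip [438.2 -87.3  13. ]
D coll [429.5 -21.9  13. ]
D butt [415.8  66.2  13. ]
oD tip [724.  -78.2   5.7] 0.8
oH head [713.2  13.9   3.7] 3.1
oW butt [551.2 103.2   9.4] 0.1
oD butt [563.7 -80.2  11. ] 0.0
D tip [439.3 -85.8  15.6] 0.3
D coll [428.3 -20.6  14.1] 1.9
```

```bash
python3 - <<'E'
from h import *
for k,p in [('bowl c',(398,198)),('bowl left',(376,195)),('bowl bottom',(400,214)),('ring',(325,137)),('nut',(339,231))]: print(k,np.round(onz(SC,p,.01)*1000))
E
python3 -m inch '[[-40,-6,26,0,0,-1.8,-1],[-80,-12,52,0,0,-3.6,-1],[-120,-18,78,0,0,-5.4,-1],[-160,-24,104,0,0,-7.2,-0.6],[-203,-28.5,130,0,0,-9,-0.4],[-203,-28.5,160,0,0,-9,-0.4],[-203,-28.5,170,0,0,-9,-0.4],[-203,-28.5,170,0,0,-9,-0.4]]'
```

```text
bowl c [318. 124.  10.]
bowl left [353.  91.  10.]
bowl bottom [347. 160.  10.]
ring [ 326. -128.   10.]
nut [486. 123.  10.]
t: 1.05
tool_pos: [0.4225, 0.0284, 0.0606]
eef_rot: [[0.988, 0.156, -0.001], [0.156, -0.988, 0.0], [-0.001, -0.0, -1.0]]
contact_force: [1.0, 0.9, 0.3]
opening: 0.0598
```

```bash
python3 - <<'E'
from h import *
s,c=cam('wrist','w1.png')
E
```

```text
(no output)
```

View pics/w1.png

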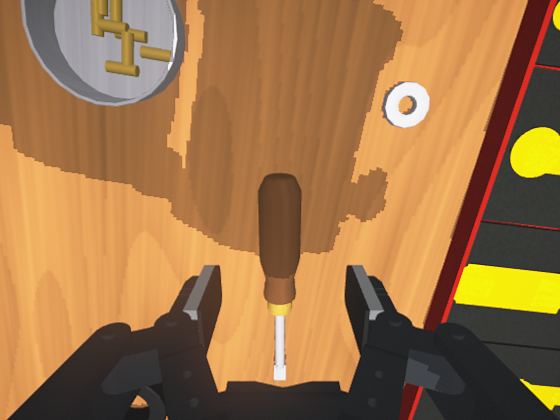

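The driver's axis stands vertical at column 280, centred between the pads. Descending and gripping.

```bash
python3 -m inch '[[0,0,40,0,0,0,-0.4],[0,0,56,0,0,0,-0.4],[0,0,56,0,0,0,-0.2],[0,0,56,0,0,0,1],[0,0,56,0,0,0,1],[0,0,56,0,0,0,1],[0,0,56,0,0,0,1],[0,0,56,0,0,0,1],[0,0,46,0,0,0,1],[0,0,6,0,0,0,1]]'
```

```text
t: 2.1
tool_pos: [0.421, 0.0285, 0.0551]
eef_rot: [[0.988, 0.156, -0.004], [0.156, -0.988, 0.0], [-0.004, -0.001, -1.0]]
contact_force: [1.0, -1.3, -1.9]
opening: 0.0235
```

```bash
cat >> h.py <<'E'
def go(x,y,z,yaw):
    s=read_state();R=np.array(s['eef_rot']);p=np.array(s['tool_pos'])*1000
    d=R.T@(np.array([x,y,z])-p); cur=np.degrees(np.arctan2(R[1,0],R[0,0]))
    from scipy.spatial.transform import Rotation as Ro
    T=Ro.from_euler('z',yaw,degrees=True).as_matrix()@np.diag([1,-1,-1.])
    rv=np.degrees(Ro.from_matrix(R.T@T).as_rotvec())
    print('shift',np.round(d,1),'turn',np.round(rv,1),'from',np.round(p,1),'yaw',round(cur,1),'t',s['t'])
E
python3 -c "
from h import *
go(608,-81,70,92)"
```

```text
shift [167.5 137.4 -15.7] turn [ -0.2   0.1 -83. ] from [421.   28.5  55.1] yaw 9.0 t 2.1
```

```bash
python3 -m inch '[[10,8,-15,0,0,-8.3,1],[30,25,-16,0,0,-16.6,1],[50,42,-16,0,0,-24.9,1],[70,59,-16,0,0,-33.2,1],[90,76,-16,0,0,-41.5,1],[110,93,-16,0,0,-49.8,1],[130,110,-16,0,0,-58.1,1],[150,125,-16,0,0,-66.4,1],[167.5,137.4,-16,0,0,-74.7,1],[167.5,137.4,-16,0,0,-83,1]]'
python3 -c "
from h import *
go(608,-81,70,92)
cam('wrist','w2.png');cam('side','s2.png')"
```

```text
t: 3.1
tool_pos: [0.6116, -0.0824, 0.0733]
eef_rot: [[-0.04, 0.999, 0.004], [0.999, 0.04, -0.001], [-0.001, 0.003, -1.0]]
contact_force: [0.7, 0.3, -1.0]
opening: 0.0238
shift [ 1.6 -3.6  3.3] turn [0.2 0.1 0.3] from [611.6 -82.4  73.3] yaw 92.3 t 3.1
```

View pics/w2.png

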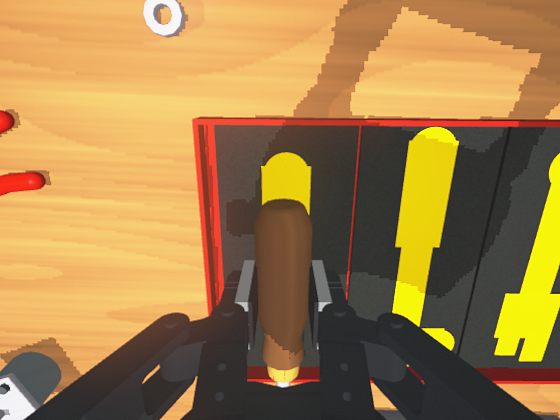

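View pics/s2.png

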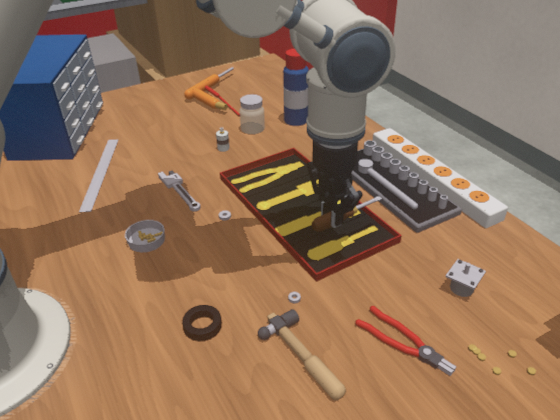

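```bash
python3 -m inch '[[0,0,0,0,0,0,1],[0,0,25,0,0,0,1],[0,0,45,0,0,0,1],[0,0,55,0,0,0,1],[0,0,58,0,0,0,1],[0,0,58,0,0,0,1],[0,0,58,0,0,0,1]]'
python3 -c "
from h import *
go(608,-81,12,92)"
```

```text
t: 3.9
tool_pos: [0.6094, -0.0811, 0.0142]
eef_rot: [[-0.034, 0.999, 0.001], [0.999, 0.034, -0.0], [-0.0, 0.001, -1.0]]
contact_force: [-0.3, -0.2, -1.4]
opening: 0.0236
shift [ 0.1 -1.4  2.2] turn [ 0.1  0.  -0. ] from [609.4 -81.1  14.2] yaw 92.0 t 3.9
```

```bash
python3 -m inch '[[0,0,2,0,0,0,1],[0,0,3,0,0,0,1],[0,0,3,0,0,0,0],[0,0,3,0,0,0,0],[0,0,3,0,0,0,0],[0,0,-20,0,0,0,0],[0,0,-60,0,0,0,0],[0,0,-105,0,0,0,-0.4],[0,0,-150,0,0,0,-0.4],[0,0,-190,0,0,0,-0.4]]'
python3 -c "
from h import *
go(608,-81,12,92)
cam('wrist','w3.png');cam('side','s3.png')"
```

```text
t: 4.9
tool_pos: [0.6089, -0.081, 0.2056]
eef_rot: [[-0.035, 0.999, 0.001], [0.999, 0.035, -0.0], [-0.0, 0.001, -1.0]]
contact_force: [2.1, -0.3, 0.1]
opening: 0.0597
shift [  0.   -1.1 193.6] turn [ 0.  0. -0.] from [608.9 -81.  205.6] yaw 92.0 t 4.9
```

View pics/w3.png

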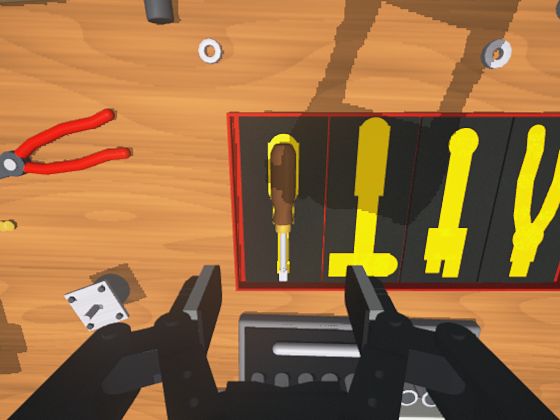

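Driver lies on its outline (handle cols 271–298 on outline 268–300, tip at (283,277)). Next, hammer.

```bash
python3 -c "
from h import *
go(434,-250,130,4.7)"
```

```text
shift [-162.  -184.    77.7] turn [ 0.5 -0.3 87.3] from [611.5 -81.5 208.9] yaw 92.0 t 5.0
```

```bash
python3 -m inch '[[-16,-18,7,0,0,8.5,-0.4],[-33,-37,15,0,0,17,-0.4],[-50,-56,22,0,0,25.5,-0.4],[-66,-74,30,0,0,34,-0.4],[-83,-92,38,0,0,42.5,-0.4],[-100,-110,45,0,0,51,-0.4],[-116,-130,52,0,0,59.5,-0.4],[-133,-148,60,0,0,68,-0.4],[-150,-166,68,0,0,76.5,-0.4],[-162,-181.5,75,0,0,85,-0.4]]'
python3 -m inch '[[0,0,0,0,0,2.3,-0.4],[0,0,0,0,0,2.3,-0.4],[0,0,0,0,0,2.3,-0.4]]'
python3 -c "
from h import *
go(434,-250,130,4.7)
s,c=cam('wrist','w4.png')"
```

```text
t: 6.0
tool_pos: [0.4321, -0.25, 0.1274]
eef_rot: [[0.993, 0.115, -0.001], [0.115, -0.993, 0.0], [-0.001, -0.0, -1.0]]
contact_force: [0.4, 0.7, -0.7]
opening: 0.0598
t: 6.3
tool_pos: [0.4333, -0.2491, 0.1281]
eef_rot: [[0.996, 0.084, -0.0], [0.084, -0.996, 0.0], [-0.0, -0.0, -1.0]]
contact_force: [-0.7, 0.3, 0.9]
opening: 0.06
shift [ 0.6  0.9 -1.9] turn [-0.   0.   0.1] from [ 433.3 -249.1  128.1] yaw 4.8 t 6.3
```

View pics/w4.png

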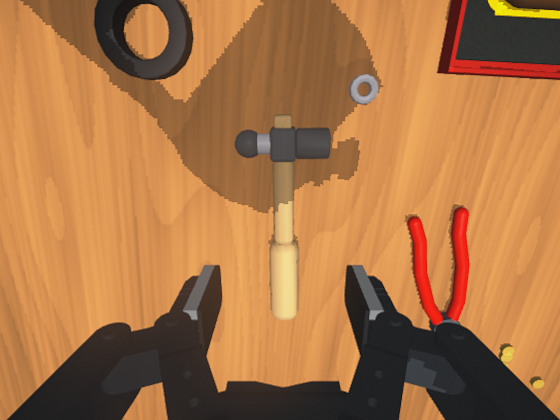

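```bash
python3 - <<'E'
from h import *
s,c=cam('wrist')
for k,p,z in [('head',(283,144),.02),('neck',(284,205),.018),('butt',(284.5,318),.012),('flat',(330,144),.012),('ball',(235,144),.012),('plA',(413,218),.008),('plB',(461,210),.008)]:
    print(k,np.round(wz(s,c,p,z)*1000,1))
E
```

```text
head [ 430.2 -199.9   20. ]
neck [ 435.2 -249.1   18. ]
butt [ 445.3 -363.6   12. ]
flat [ 467.  -197.9   12. ]
ball [ 392.9 -204.1   12. ]
plA [ 546.9 -255.     8. ]
plB [ 586.  -244.4    8. ]
```

```bash
python3 -m inch '[[1.5,0,40,0,0,0,-0.4],[1.5,0,80,0,0,0,-0.4],[1.5,0,110,0,0,0,-0.3],[1.5,0,123,0,0,0,0],[1.5,0,126,0,0,0,0.2],[1.5,0,126,0,0,0,1],[1.5,0,126,0,0,0,1],[1.5,0,126,0,0,0,1],[1.5,0,126,0,0,0,1],[1.5,0,126,0,0,0,1]]'
```

```text
t: 7.4
tool_pos: [0.435, -0.2494, 0.0028]
eef_rot: [[0.997, 0.082, 0.001], [0.082, -0.997, -0.001], [0.001, 0.001, -1.0]]
contact_force: [0.5, 1.0, 3.4]
opening: 0.0156
```

```bash
python3 -m inch '[[0,0,-15,0,0,0,1],[0,0,-50,0,0,0,1],[0,0,-75,0,0,0,1],[0,0,-75,0,0,0,1]]'
python3 -c "
from h import *
go(660.5,14,78,-88.4)"
```

```text
t: 7.8
tool_pos: [0.436, -0.25, 0.0801]
eef_rot: [[0.997, 0.082, 0.004], [0.082, -0.997, -0.003], [0.004, 0.003, -1.0]]
contact_force: [0.4, -0.1, -3.8]
opening: 0.0155
shift [ 245.4 -244.7    2.2] turn [-0.  -0.3 93.1] from [ 436.  -250.    80.1] yaw 4.7 t 7.8
```

```bash
python3 -m inch '[[15,-15,0,0,0,8.4,1],[40,-40,0,0,0,16.8,1],[65,-65,0,0,0,25.2,1],[90,-90,0,0,0,33.6,1],[115,-115,0,0,0,42,1],[140,-140,0,0,0,50.4,1],[165,-165,0,0,0,58.8,1],[190,-190,0,0,0,67.2,1],[215,-215,0,0,0,75.6,1],[240,-240,0,0,0,84,1]]'
python3 -c "
from h import *
go(660.5,14,78,-88.4)"
```

```text
t: 8.8
tool_pos: [0.6544, 0.0111, 0.0761]
eef_rot: [[0.18, -0.984, -0.001], [-0.984, -0.18, 0.0], [-0.0, 0.001, -1.0]]
contact_force: [1.0, -1.4, -3.3]
opening: 0.0158
shift [-1.8 -6.5 -2. ] turn [0.1 0.  8.8] from [654.4  11.1  76.1] yaw -79.6 t 8.8
```

```bash
python3 -m inch '[[-2,-4,0,0,0,8.5,1],[-2,-4,0,0,0,9,1],[-2,-4,0,0,0,9,1],[-2,-4,0,0,0,9,1]]'
python3 -c "
from h import *
go(660.5,14,78,-88.4)
cam('wrist','w5.png')"
```

```text
t: 9.2
tool_pos: [0.657, 0.0117, 0.0768]
eef_rot: [[0.033, -0.999, -0.001], [-0.999, -0.033, -0.0], [-0.0, 0.001, -1.0]]
contact_force: [-0.4, 0.2, -3.2]
opening: 0.0153
shift [-2.1 -3.6 -1.2] turn [0.1 0.  0.3] from [657.   11.7  76.8] yaw -88.1 t 9.2
```

View pics/w5.png

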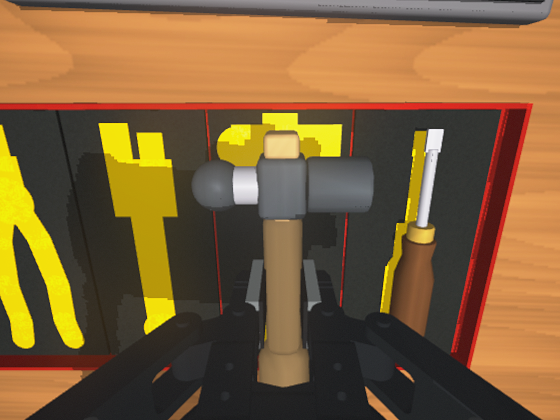

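```bash
python3 - <<'E'
from h import *
s,c=cam('wrist')
for k,p,z in [('held head',(283,187),.098),('held ball',(195,187),.086),('held flat',(373,185),.086),('held handle',(283,255),.092),('nose front',(280.5,113.5),.006),('painted ball',(217,143),.006),('painted flat',(341,141),.006),('head front',(310,124),.006),('driver tip',(434,130),.019),('driver painted tip',(420,130),.006),('collar',(421,235),.024)]:
    print(k,np.round(wz(s,c,p,z)*1000,1))
E
```

```text
held head [709.4  13.   98. ]
held ball [704.9  50.   86. ]
held flat [708.1 -25.   86. ]
held handle [677.2  12.   92. ]
nose front [731.7  15.2   6. ]
painted ball [712.2  55.6   6. ]
painted flat [715.9 -24.3   6. ]
head front [725.9  -3.7   6. ]
driver tip [725.8 -77.   19. ]
driver painted tip [724.4 -74.    6. ]
collar [659.5 -78.5  24. ]
```

```bash
python3 -m inch '[[-2.5,-4,30,0,0,0.3,1],[-2.5,-4,50,0,0,0.3,1],[-2.5,-4,62,0,0,0.3,1],[-2.5,-4,66,0,0,0.3,1],[-2.5,-4,68,0,0,0.3,1],[-2.5,-4,68,0,0,0.3,1]]'
python3 -m inch '[[0,0,0,0,0,0,0.2],[0,0,0,0,0,0,0.2],[0,0,0,0,0,0,0.2],[0,0,-20,0,0,0,0.2],[0,0,-60,0,0,0,0.2],[0,0,-105,0,0,0,-0.4],[0,0,-150,0,0,0,-0.4],[0,0,-190,0,0,0,-0.4],[0,0,-190,0,0,0,-0.4]]'
python3 -c "
from h import *
cam('wrist','w6.png')
go(435,233,130,3.6)"
```

```text
t: 9.9
tool_pos: [0.6621, 0.0149, 0.0099]
eef_rot: [[0.025, -1.0, 0.001], [-1.0, -0.025, -0.0], [0.0, -0.001, -1.0]]
contact_force: [1.0, 0.6, -1.8]
opening: 0.0157
t: 10.8
tool_pos: [0.6645, 0.015, 0.2058]
eef_rot: [[0.025, -1.0, 0.01], [-1.0, -0.025, -0.001], [0.001, -0.01, -1.0]]
contact_force: [0.7, 0.3, -0.4]
opening: 0.0597
shift [-223.5  223.2   71.2] turn [ -0.2  -0.3 -92.2] from [663.2  15.  202.6] yaw -88.6 t 10.85
```

View pics/w6.png

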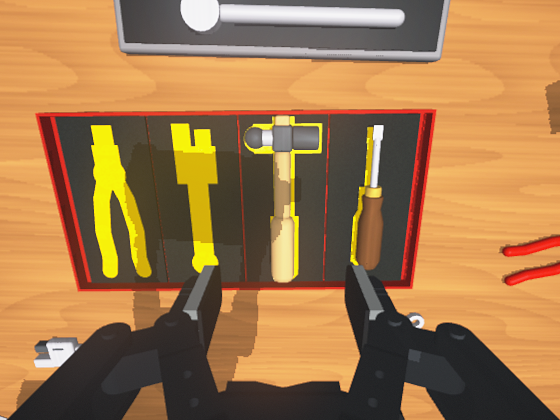

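```bash
python3 - <<'E'
from h import *
crop('w6.png',40,105,350,190,2,'w6c.png')
s,c=cam('wrist')
for k,p,z in [('P tipL',(92,126),.006),('P tipR',(111,125),.006),('P end1',(110,277),.006),('P end2',(144,276),.006),('rim NW',(36,114),.018),('rim NE',(436,110),.018),('rim SW',(78,291),.018),('rim SE',(412,288),.018)]:
    print(k,np.round(wz(s,c,p,z)*1000,1))
E
python3 -m inch '[[-15,15,7,0,0,-8.5,-0.4],[-38,38,14,0,0,-17,-0.4],[-62,62,21,0,0,-25.5,-0.4],[-86,86,28,0,0,-34,-0.4],[-110,110,35,0,0,-42.5,-0.4],[-134,134,42,0,0,-51,-0.4],[-158,158,49,0,0,-59.5,-0.4],[-182,182,56,0,0,-68,-0.4],[-206,206,63,0,0,-76.5,-0.4],[-223,223,71,0,0,-85,-0.4]]'
python3 -m inch '[[0,0,0,0,0,-7,-0.4],[0,0,0,0,0,-7,-0.4],[0,0,0,0,0,-7,-0.4]]'
python3 -c "
from h import *
cam('wrist','w7.png')
go(435,233,130,3.6)"
```

```text
P tipL [716.  208.5   6. ]
P tipR [717.4 189.2   6. ]
P end1 [542.5 215.7   6. ]
P end2 [544.7 175.5   6. ]
rim NW [727.1 253.7  18. ]
rim NE [ 739.9 -130.7   18. ]
rim SW [530.4 248.4  18. ]
rim SE [ 543.3 -137.4   18. ]
t: 11.9
tool_pos: [0.4308, 0.2333, 0.127]
eef_rot: [[0.998, -0.056, -0.002], [-0.056, -0.998, -0.001], [-0.002, 0.001, -1.0]]
contact_force: [0.5, 1.4, 0.0]
opening: 0.0598
t: 12.2
tool_pos: [0.4332, 0.2323, 0.1277]
eef_rot: [[0.998, 0.055, -0.001], [0.055, -0.998, -0.0], [-0.001, 0.0, -1.0]]
contact_force: [0.5, -0.1, -0.1]
opening: 0.0598
shift [ 1.6 -0.7 -2.1] turn [ 0.   0.  -0.4] from [433.4 232.2 127.9] yaw 3.2 t 12.25
```

View pics/w6c.png

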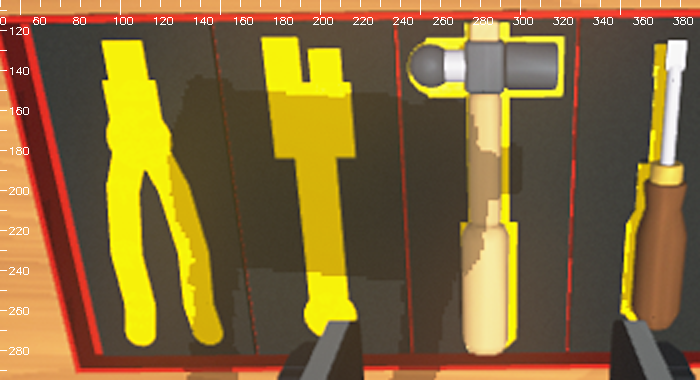

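View pics/w7.png

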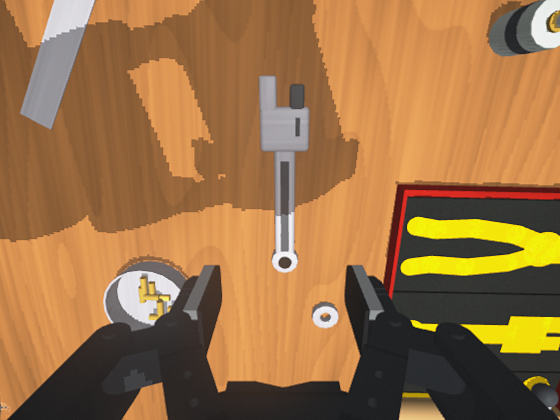

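```bash
python3 - <<'E'
from h import *
s,c=cam('wrist')
for k,p,z in [('tip long',(267.5,77),.011),('tip short',(297,85),.011),('neck',(285,152),.01),('mid handle',(285,215),.01),('hole',(285,262),.01),('end',(285,271),.01)]:
    print(k,np.round(wz(s,c,p,z)*1000,1))
for k,p,q in [('hole',(285,262),(194,204.5)),('tip long',(267.5,77),(160,173.5))]:
    x,e=rays2pt([wray(s,c,p),ray(SD,q)]);print(k,np.round(x*1000,1),round(e*1000,1))
E
```

```text
tip long [417.6 328.5  11. ]
tip short [439.6 324.1  11. ]
neck [433.6 273.9  10. ]
mid handle [436.6 220.6  10. ]
hole [439.1 176.   10. ]
end [439.6 166.9  10. ]
hole [437.9 176.4  10.2] 1.2
tip long [416.3 328.9   8.4] 1.2
```

```bash
python3 -m inch '[[2.5,-4,40,0,0,0,-0.4],[2.5,-4,80,0,0,0,-0.4],[2.5,-4,110,0,0,0,-0.3],[2.5,-4,123,0,0,0,0],[2.5,-4,126,0,0,0,0.2],[2.5,-4,126.5,0,0,0,0.3],[2.5,-4,126.5,0,0,0,1],[2.5,-4,126.5,0,0,0,1],[2.5,-4,126.5,0,0,0,1],[2.5,-4,126.5,0,0,0,1]]'
python3 -m inch '[[0,0,0,0,0,0,1],[0,0,-15,0,0,0,1],[0,0,-45,0,0,0,1],[0,0,-70,0,0,0,1],[0,0,-70,0,0,0,1],[0,0,-70,0,0,0,1]]'
python3 -c "
from h import *
cam('wrist','w8.png')
go(625,105.5,70,-88.2)"
```

```text
t: 13.3
tool_pos: [0.4362, 0.2368, 0.0027]
eef_rot: [[0.998, 0.059, 0.002], [0.059, -0.998, 0.001], [0.002, -0.0, -1.0]]
contact_force: [-0.3, -1.7, 9.2]
opening: 0.0147
t: 13.9
tool_pos: [0.4359, 0.2369, 0.0724]
eef_rot: [[0.998, 0.059, 0.002], [0.059, -0.998, 0.001], [0.002, -0.001, -1.0]]
contact_force: [0.1, -1.4, -1.3]
opening: 0.0147
shift [181.4 142.2   1.7] turn [-0.  -0.  91.6] from [435.5 236.7  71.7] yaw 3.4 t 13.95
```

View pics/w8.png

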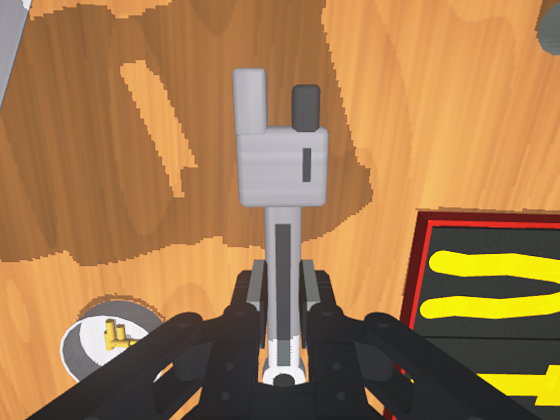

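```bash
python3 -m inch '[[15,10,0,0,0,8.5,1],[35,27,0,0,0,17,1],[55,43,0,0,0,25.5,1],[75,59,0,0,0,34,1],[95,75,0,0,0,42.5,1],[115,91,0,0,0,51,1],[135,107,0,0,0,59.5,1],[155,122,0,0,0,68,1],[175,137,0,0,0,76.5,1],[181.5,142,0,0,0,85,1]]'
python3 -m inch '[[0,0,0,0,0,6.6,1],[0,0,0,0,0,6.6,1],[0,0,0,0,0,6.6,1],[0,0,0,0,0,6.6,1]]'
python3 -c "
from h import *
cam('wrist','w9.png')
go(625.5,105.5,70,-88.2)"
```

```text
t: 14.95
tool_pos: [0.6266, 0.1042, 0.0704]
eef_rot: [[0.139, -0.99, -0.0], [-0.99, -0.139, -0.0], [0.0, 0.001, -1.0]]
contact_force: [-0.1, 0.7, -0.8]
opening: 0.015
t: 15.35
tool_pos: [0.6248, 0.1059, 0.0713]
eef_rot: [[0.035, -0.999, -0.001], [-0.999, -0.035, -0.0], [0.0, 0.001, -1.0]]
contact_force: [0.4, 0.1, -1.8]
opening: 0.0149
shift [ 0.4 -0.6  1.5] turn [ 0.  -0.   0.2] from [624.8 105.9  71.5] yaw -88.0 t 15.4
```

View pics/w9.png

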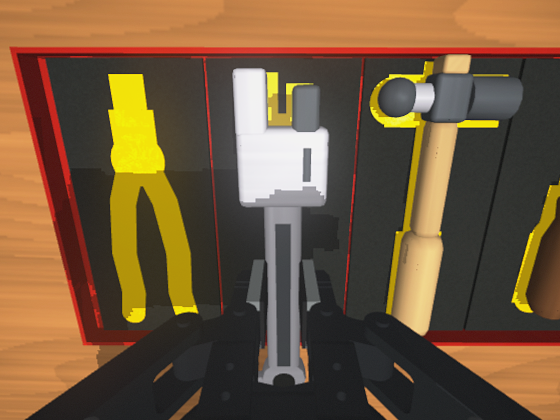

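```bash
python3 - <<'E'
from h import *
s,c=cam('wrist')
for k,p,z in [('held long tip',(249,69),.081),('held short tip',(307,86),.081),('painted long',(272,72),.006),('slot root painted',(282,113),.006),('held root',(280,128),.081),('P tip',(126.5,75),.006),('P e1',(133.5,321),.006),('P e2',(183,316),.006),('P crotch',(144,173),.006)]:
    print(k,np.round(wz(s,c,p,z)*1000,1))
E
```

```text
held long tip [719.2 121.4  81. ]
held short tip [714.   99.4  81. ]
painted long [723.  115.2   6. ]
slot root painted [700.1 108.6   6. ]
held root [698.1 109.2  81. ]
P tip [718.5 200.8   6. ]
P e1 [543.7 217.    6. ]
P e2 [549.5 179.    6. ]
P crotch [659.7 196.8   6. ]
```

```bash
python3 -m inch '[[0.5,-1,30,0,0,0,1],[0.5,-1,48,0,0,0,1],[0.5,-1,57,0,0,0,1],[0.5,-1,61,0,0,0,1],[0.5,-1,62.5,0,0,0,1],[0.5,-1,62.5,0,0,0,1]]'
python3 -m inch '[[0,0,0,0,0,0,0.2],[0,0,0,0,0,0,0.2],[0,0,0,0,0,0,0.2],[0,0,-20,0,0,0,0.2],[0,0,-60,0,0,0,0.2],[0,0,-105,0,0,0,-0.4],[0,0,-150,0,0,0,-0.4],[0,0,-190,0,0,0,-0.4],[0,0,-190,0,0,0,-0.4]]'
python3 -c "
from h import *
cam('wrist','w10.png')
go(590,-320,150,18)
s=read_state();print(s['joint_pos'])"
```

```text
t: 16.05
tool_pos: [0.6266, 0.1053, 0.0099]
eef_rot: [[0.032, -0.999, 0.001], [-0.999, -0.032, 0.0], [-0.0, -0.001, -1.0]]
contact_force: [0.5, -0.2, -0.9]
opening: 0.0147
t: 16.95
tool_pos: [0.6289, 0.1055, 0.2054]
eef_rot: [[0.032, -0.999, 0.009], [-1.0, -0.032, 0.001], [-0.0, -0.009, -1.0]]
contact_force: [-0.2, -0.0, -0.1]
opening: 0.0599
shift [424.   51.3  52. ] turn [  -0.2   -0.3 -106.2] from [627.7 105.4 202.4] yaw -88.2 t 17.0
[ 7.25661271e-02  5.34011433e-01  1.35603520e+00 -1.82217142e-05
  1.24587266e+00  1.61186479e+00]
```

View pics/w10.png

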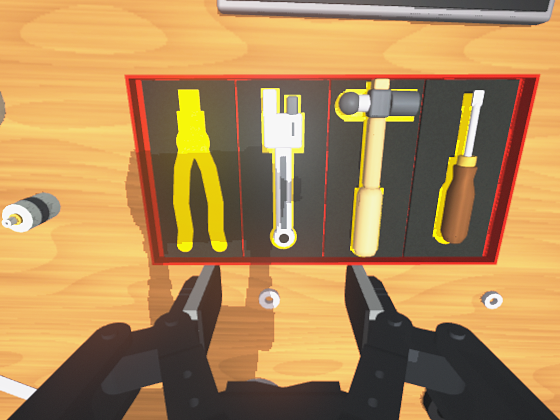

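```bash
python3 -m inch '[[20,3,4,0,0,-8.3,-1],[55,7,8,0,0,-16.6,-1],[90,11,12,0,0,-24.9,-1],[125,15,16,0,0,-33.2,-1],[160,20,20,0,0,-41.5,-1],[195,24,24,0,0,-49.8,-1],[230,28,28,0,0,-58.1,-1],[265,32,32,0,0,-66.4,-1],[300,36,36,0,0,-74.7,-1],[335,40,40,0,0,-83,-1]]'
python3 -c "
from h import *
go(589,-319,150,18)"
```

```text
t: 18.0
tool_pos: [0.5959, -0.232, 0.1579]
eef_rot: [[0.996, -0.085, -0.002], [-0.085, -0.996, 0.001], [-0.002, -0.001, -1.0]]
contact_force: [0.9, 0.5, 0.2]
opening: 0.0854
shift [ 0.5 87.2  7.9] turn [ -0.1   0.1 -22.9] from [ 595.9 -232.   157.9] yaw -4.9 t 18.0
```

```bash
python3 -m inch '[[0,30,2,0,0,-8,-1],[0,60,5,0,0,-16,-1],[0.5,83,6,0,0,-23,-1],[0.5,83,6,0,0,-23,-1],[0.5,83,6,0,0,-23,-1]]'
python3 -c "
from h import *
cam('wrist','w11.png')
go(589,-319,150,18)"
```

```text
t: 18.5
tool_pos: [0.5891, -0.3134, 0.1521]
eef_rot: [[0.953, 0.303, -0.001], [0.303, -0.953, 0.001], [-0.001, -0.002, -1.0]]
contact_force: [0.6, 1.2, -0.8]
opening: 0.0855
shift [-2.2  5.8  2.4] turn [-0.1  0.  -0.3] from [ 589.3 -312.8  152.4] yaw 17.7 t 18.55
```

View pics/w11.png

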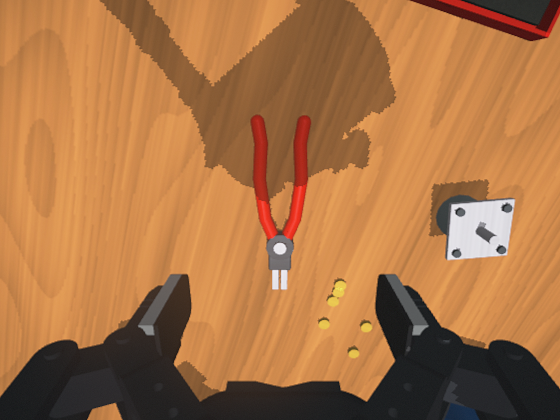

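```bash
python3 - <<'E'
from h import *
s,c=cam('wrist')
A={}
for k,p,z in [('tip',(279.5,290),.008),('pin',(280,248),.013),('e1',(256.5,116),.008),('e2',(304.5,116),.008),('w1',(264,182),.008),('w2',(300,182),.008)]:
    A[k]=wz(s,c,p,z)*1000;print(k,np.round(A[k],1))
d=A['tip']-(A['e1']+A['e2'])/2;u=d/np.linalg.norm(d);print(np.linalg.norm(d),np.degrees(np.arctan2(d[1],d[0])),'grip',A['pin']-46*u)
print(rays2pt([wray(s,c,(280,248)),ray(SD,(427,351))]))
g=A['pin']-46*u; go(g[0],g[1],3,np.degrees(np.arctan2(d[1],d[0]))+90)
E
```

```text
tip [ 617.7 -411.5    8. ]
pin [ 603.4 -364.1   13. ]
e1 [ 548.1 -254.9    8. ]
e2 [ 586.8 -242.6    8. ]
w1 [ 570.5 -308.     8. ]
w2 [ 601.5 -298.1    8. ]
170.361082085941 -72.84047030706567 grip [ 589.78102897 -320.09890388   13.        ]
(array([ 0.60315946, -0.3640491 ,  0.01266481]), np.float64(0.00027034104951031794))
shift [ -2.    7.5 149.7] turn [-0.1  0.   0.6] from [ 589.6 -312.5  152.8] yaw 17.7 t 18.6
```

```bash
python3 -m inch '[[-1.5,7,40,0,0,0.4,-1],[-1.5,7,80,0,0,0.4,-1],[-1.5,7,115,0,0,0.4,-1],[-1.5,7,135,0,0,0.4,-1],[-1.5,7,146,0,0,0.4,-0.8],[-1.5,7,149,0,0,0.4,-0.6],[-1.5,7,150,0,0,0.4,-0.4],[-1.5,7,150,0,0,0.4,-0.4]]'
python3 -c "
from h import *
go(589.8,-320.1,1,17.2)"
```

```text
t: 19.4
tool_pos: [0.5911, -0.3209, 0.0044]
eef_rot: [[0.954, 0.299, 0.001], [0.299, -0.954, -0.001], [0.001, 0.001, -1.0]]
contact_force: [0.4, -0.3, 1.2]
opening: 0.0597
shift [-1.  -1.1  3.4] turn [ 0.1 -0.1  0.2] from [ 591.1 -320.9    4.4] yaw 17.4 t 19.4
```

```bash
python3 -m inch '[[-0.5,0,2,0,0,0,-0.4],[-0.5,0,3.5,0,0,0,-0.3],[-0.5,0,3.5,0,0,0,1],[-0.5,0,3.5,0,0,0,1],[-0.5,0,3.5,0,0,0,1],[-0.5,0,3.5,0,0,0,1],[-0.5,0,3.5,0,0,0,1]]'
```

```text
t: 20.1
tool_pos: [0.5899, -0.3209, 0.0007]
eef_rot: [[0.954, 0.299, 0.0], [0.299, -0.954, -0.0], [0.0, 0.0, -1.0]]
contact_force: [-4.1, 2.4, 11.6]
opening: 0.0427
```

```bash
python3 -m inch '[[0,0,-15,0,0,0,1],[0,0,-45,0,0,0,1],[0,0,-80,0,0,0,1],[0,0,-80,0,0,0,1],[0,0,-80,0,0,0,1]]'
python3 -c "
from h import *
go(623,198.5,80,91.8)
cam('wrist','w12.png')"
```

```text
t: 20.6
tool_pos: [0.5903, -0.3211, 0.0811]
eef_rot: [[0.954, 0.299, 0.002], [0.299, -0.954, -0.001], [0.001, 0.001, -1.0]]
contact_force: [0.3, -1.2, -2.3]
opening: 0.0428
shift [ 186.5 -486.     0.6] turn [  0.1  -0.  -74.4] from [ 590.3 -321.1   81.1] yaw 17.4 t 20.6
```

View pics/w12.png

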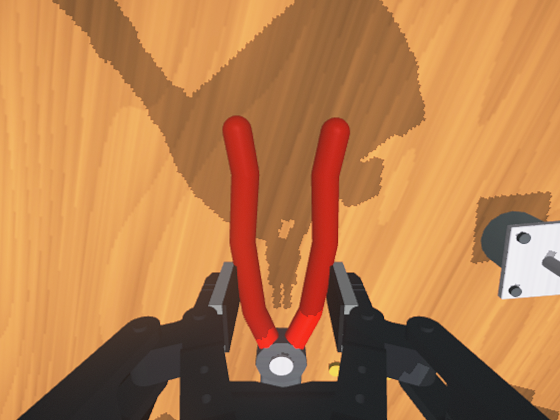

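```bash
python3 -m inch '[[8,-20,0,0,0,-4,1],[22,-58,0,0,0,-9,1],[37,-96,0,0,0,-15,1],[51,-134,0,0,0,-21,1],[66,-172,0,0,0,-27,1],[81,-210,0,0,0,-33,1],[95,-248,0,0,0,-39,1],[110,-286,0,0,0,-45,1],[124,-324,0,0,0,-51,1],[139,-362,0,0,0,-57,1]]'
python3 -c "
from h import *
go(623,198.5,80,91.8)"
```

```text
t: 21.65
tool_pos: [0.6133, 0.0678, 0.0786]
eef_rot: [[0.265, 0.964, -0.002], [0.964, -0.265, -0.0], [-0.001, -0.002, -1.0]]
contact_force: [1.5, -0.5, -1.2]
opening: 0.0425
shift [128.6 -25.2  -1.4] turn [ -0.1   0.  -17.2] from [613.3  67.8  78.6] yaw 74.6 t 21.65
```

```bash
python3 -m inch '[[35,-7,0,0,0,-5,1],[70,-14,0,0,0,-10,1],[105,-20,0,0,0,-15,1],[124,-25,0,0,0,-17.2,1],[124,-25,0,0,0,-17.2,1],[124,-25,0,0,0,-17.2,1]]'
python3 -c "
from h import *
go(623,198.5,80,91.8)
cam('wrist','w13.png')"
```

```text
t: 22.25
tool_pos: [0.6229, 0.192, 0.0789]
eef_rot: [[-0.027, 1.0, -0.002], [1.0, 0.027, -0.001], [-0.001, -0.002, -1.0]]
contact_force: [-0.8, -1.1, -1.7]
opening: 0.0428
shift [ 6.5  0.3 -1.1] turn [-0.1  0.  -0.2] from [622.9 192.   78.9] yaw 91.6 t 22.25
```

View pics/w13.png

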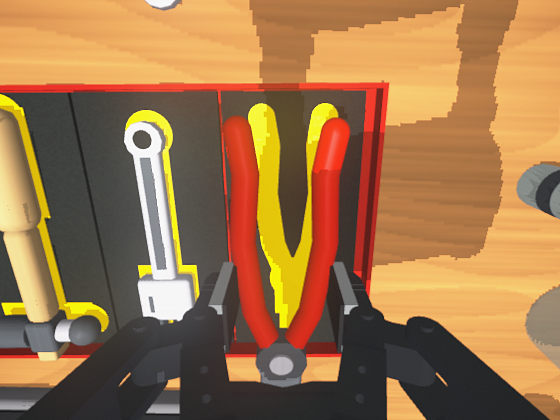

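```bash
python3 - <<'E'
from h import *
s,c=cam('wrist')
for k,p,z in [('o e1',(262,103),.006),('o e2',(325,103),.006),('o crotch',(293,253),.006),('h e1',(236,118),.088),('h e2',(338,118),.088),('h pin',(281.5,366),.092)]:
    print(k,np.round(wz(s,c,p,z)*1000,1))
go(623,199,80,92)
E
```

```text
o e1 [544.2 175.8   6. ]
o e2 [543.2 215.3   6. ]
o crotch [648.1 199.    6. ]
h e1 [548.3 170.6  88. ]
h e2 [547.3 210.8  88. ]
h pin [668.  191.5  92. ]
shift [ 7.8 -0.1 -0.7] turn [-0.1  0.  -0.5] from [623.3 191.2  79.3] yaw 91.5 t 22.35
```

```bash
python3 -m inch '[[6.5,0,30,0,0,-0.5,1],[6.5,0,50,0,0,-0.5,1],[6.5,0,62,0,0,-0.5,1],[6.5,0,68,0,0,-0.5,1],[6.5,0,71,0,0,-0.5,1],[6.5,0,72,0,0,-0.5,1],[6.5,0,72,0,0,-0.5,1]]'
python3 -m inch '[[0,0,0,0,0,0,-0.25],[0,0,0,0,0,0,-0.25],[0,0,0,0,0,0,-0.25],[0,0,-15,0,0,0,-0.25],[0,0,-50,0,0,0,-0.25],[0,0,-95,0,0,0,-0.4],[0,0,-140,0,0,0,-0.4],[0,0,-185,0,0,0,-0.4],[0,0,-225,0,0,0,-0.4],[0,0,-225,0,0,0,-0.4]]'
python3 -c "
from h import *
cam('wrist','w14.png')
go(640,60,300,92)"
```

```text
t: 23.05
tool_pos: [0.6239, 0.1988, 0.0084]
eef_rot: [[-0.036, 0.999, 0.001], [0.999, 0.036, 0.0], [0.0, 0.001, -1.0]]
contact_force: [0.6, 1.4, -0.6]
opening: 0.0429
t: 24.05
tool_pos: [0.6258, 0.1994, 0.2403]
eef_rot: [[-0.037, 0.999, 0.01], [0.999, 0.037, 0.002], [0.002, 0.01, -1.0]]
contact_force: [0.3, 0.1, -0.0]
opening: 0.0598
shift [-139.6   10.6  -63.1] turn [ 0.4 -0.1  0.1] from [624.7 199.2 237. ] yaw 92.1 t 24.1
```

View pics/w14.png

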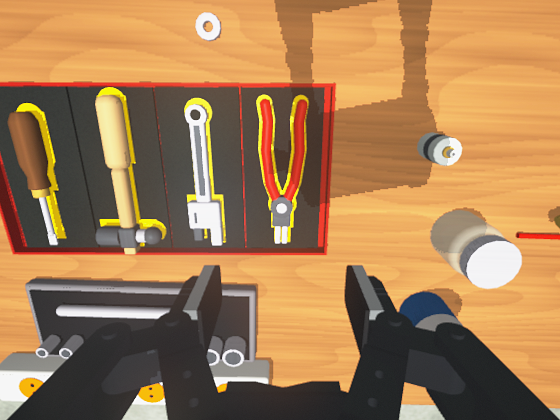

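All four lie on their outlines; moving above the tray's middle for a check.

```bash
python3 -m inch '[[-40,0,-15,0,0,0,-0.4],[-80,0,-30,0,0,0,-0.4],[-120,0,-45,0,0,0,-0.4],[-150,-20,-50,0,0,0,-0.4],[-150,-40,-50,0,0,0,-0.4],[-150,-40,-50,0,0,0,-0.4],[-150,-40,-50,0,0,0,-0.4],[-150,-40,-50,0,0,0,-0.4]]'
python3 -c "
from h import *
cam('wrist','w15.png');cam('side','s15.png');cam('scene','sc15.png')
crop('w15.png',80,20,390,250,2,'w15c.png')
go(640,60,300,92)"
```

```text
t: 24.9
tool_pos: [0.5893, 0.0479, 0.2825]
eef_rot: [[-0.037, 0.999, -0.0], [0.999, 0.037, 0.0], [0.0, -0.0, -1.0]]
contact_force: [0.0, -0.6, -0.4]
opening: 0.0596
shift [ 10.2  51.1 -17.6] turn [-0.  -0.   0.1] from [589.3  47.9 282.4] yaw 92.1 t 25.05
```

View pics/w15.png

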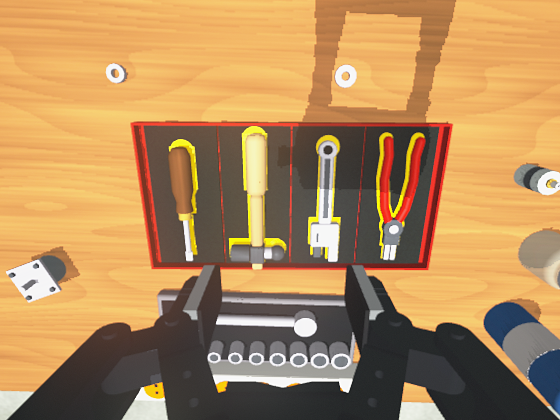

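View pics/s15.png

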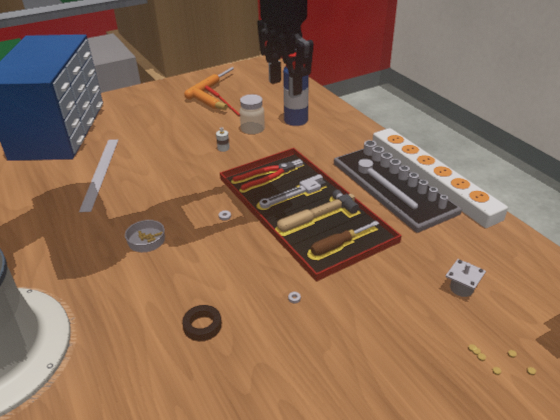

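View pics/w15c.png

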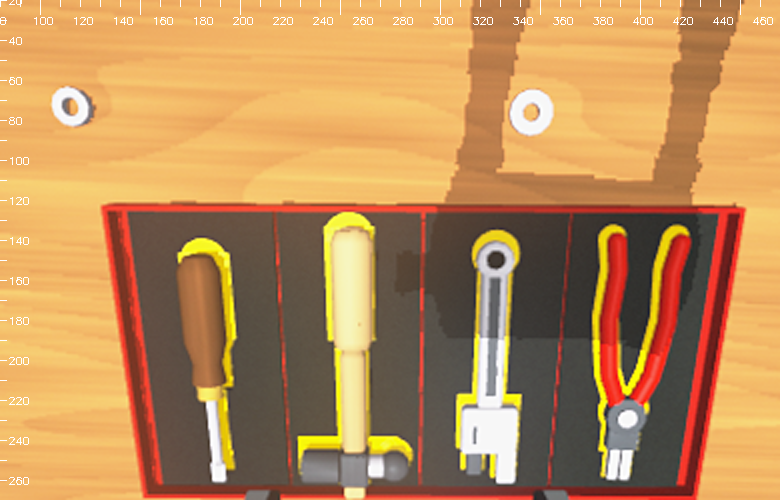

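```bash
python3 - <<'E'
from h import *
crop('s15.png',215,145,190,125,4,'s15c.png')
s,c=cam('wrist')
for k,p,z in [('H head',(257,253.5),.029),('H nose',(257,269),.025),('H butt',(255,135),.018),('oH butt',(255,126),.006),('oH head flat',(229,246),.006),
 ('W hole',(328,150),.016),('W root',(327,259),.018),('W tip',(332,261),.018),('oW butt',(328,136),.006),
 ('P pin',(393.5,229),.019),('P e1',(387,136),.014),('P e2',(418.5,138),.014),('P tip',(389.5,260),.014),('oP e1',(386.5,132),.006),('oP e2',(417,132),.006),
 ('D tip',(189,260),.019),('D butt',(178,147),.019),('D coll',(184,216),.021),('oD butt',(180,139),.006)]:
    print(k,np.round(wz(s,c,p,z)*1000,1))
E
```

```text
H head [707.6  16.9  29. ]
H nose [733.4  16.9  25. ]
H butt [552.4  12.   18. ]
oH butt [542.8  10.9   6. ]
oH head flat [709.  -24.3   6. ]
W hole [567.7 102.9  16. ]
W root [718.1 113.5  18. ]
W tip [721.  120.7  18. ]
oW butt [551.7 102.8   6. ]
P pin [669.4 198.9  19. ]
P e1 [548.1 174.5  14. ]
P e2 [549.1 213.8  14. ]
P tip [718.5 202.1  14. ]
oP e1 [544.1 175.7   6. ]
oP e2 [542.7 213.9   6. ]
D tip [726.2 -78.1  19. ]
D butt [570.3 -82.7  19. ]
D coll [660.3 -80.4  21. ]
oD butt [562.2 -83.6   6. ]
```

View pics/s15c.png

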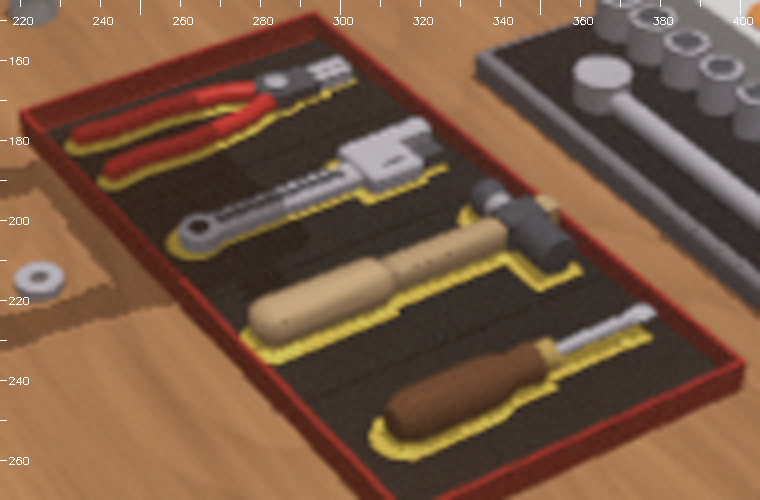

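```bash
python3 - <<'E'
from h import *
s,c=cam('wrist')
for k,p,q in [('H ball',(281,253.5),(336,193)),('H peg',(257,267),(351.5,196)),('H butt',(255,136),(279.5,226)),('D tip',(189.5,259),(377.5,222.5)),('D coll',(184.5,217),(351,232.5)),('W hole',(328,150),(264.5,202)),('W long tip',(333,260),(320,176)),('P pin',(393.5,229),(283.5,166)),('P tip',(390,258),(300.5,162)),('P e',(388,137),(242,188)),('motor pinion',(547,183),(222,133))]:
    x,e=rays2pt([wray(s,c,p),ray(SD,q)]);print(k,np.round(x*1000,1),round(e*1000,1))
E
```

```text
H ball [712.1  49.3  17.2] 0.2
H peg [730.1  16.9  23.4] 1.0
H butt [552.9  12.2  18.7] 0.6
D tip [725.3 -77.7  18.4] 0.4
D coll [660.6 -79.3  22. ] 0.6
W hole [567.5 103.3  13.8] 0.6
W long tip [719.  122.3  16.7] 0.9
P pin [669.3 200.   16.5] 1.1
P tip [717.  204.2   9.3] 0.7
P e [549.6 176.5  11.8] 0.1
motor pinion [591.8 364.2  45.3] 1.3
```

```bash
python3 -c "
from h import *
s=read_state();print(s['t'],s['contact_force'],s['opening'],s['dq'])
print(job_done())"
```

```text
25.15 [-0.59497359 -0.84727162 -1.0862902 ] 0.05981085867916275 [-0.00104213 -0.00339395  0.00226211 -0.00029985  0.00042173 -0.00087818]
the job is handed in; nothing more can be done
None
```

The screwdriver, hammer, wrench and pliers are back in the tray. Each lies on its own outline with its head the right way, and I handed the job in at about 25 s of the 102 s allowed.

- **Position:** The last wrist and side pictures put every tool within about 5 mm of its place and in line to about 2°.
- **Flatness:** The measured heights fit tools lying flat on the inlays, for example hammer ball 17 mm, hammer butt 19 mm and screwdriver tip 18 mm.
- **Motor:** It stands where it was, with its pinion measured about 1 mm from its first reading, which is within the measuring error.
- **Gripper:** It hung clear at about 0.28 m above the bench, open about 60 mm and reading about 1.5 N (noise level), so it is touching nothing.

**Small disagreements:** The two camera sets differed by 2–5 mm on the tray's pliers-side corners and outline. The hammer's head centre read 708–712 mm along x depending on the view, and its nose ends only a few millimetres from the tray's front wall. The pliers' tip read about 3–5 mm lower than I expected, which I put down to my pixel picking.

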